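# Trip test of the jeweller's bench safety switch

### The job

Before work starts, trip-test the safety switch in the grey housing: slide its yellow cover up the slope, off the red test button, press the button and keep it in until the blue lever starts to fall by itself, let the lever drop all the way, then lift it back up until it rests fully home and slide the yellow cover fully shut again. Do not touch the magnifier or the green switch beside it (nor move that one's black lever), and leave the other things on the bench where they are.

Things in the scene. Friction and masses are not known exactly. Their poses are not given: they have to be found in the camera images.
- rcd: Grey wedge-shaped safety-switch housing, fixed to the bench, 240 wide (y) x 240 deep (x, from -100 to +140 of the origin) mm. Origin at the underside, x points from its front to its back. Front wall 50 high; from its top edge a panel slopes up at 30 degrees to x=+73, z=150; behind that the top is flat.
- rcd_mid (a point): Centre of the grey housing's sloping panel surface, 100 mm above the bench. x runs up the slope, y to the left, z is the outward normal (30 degrees from vertical, towards the front). The panel spans x=-100 to 100, y=-120 to 120 mm. Positions of the mechanism's parts are told in this 'panel frame', in mm.
- cover (a joint): Yellow cover: 0 = shut over the red button; slides up the slope (panel +x) to 0.06 m = fully open. 56 (x) x 60 (y) mm plate, top 28 above the panel, centred at (-35, -55) when shut. Amid it stands a grip fin 14 (x) x 24 (y) mm, from 28 to 52 above the panel. Runs between two 8 mm high rails, x=-73 to +63. Stays where left (1.5 N friction).
- cover_fin (a point): Middle of the top of the yellow cover's grip fin; moves with the cover. Axes as the panel's.
- test_button (a joint): Red round test button, 28 mm across, at (-35, -55) in the panel frame under the yellow cover; its top stands 18 mm above the panel. 0 = out, 0.009 m = fully in; pressed along the panel's normal, springs back. It needs about 5 N. Beyond some 6 mm it trips the lever.
- test_button_top (a point): Centre of the red button's top face.
- rcd_lever (a joint): Blue lever, hinge along panel y through (-17, 50, 0). 0 = home: leans 45 degrees from the panel's normal up the slope, on its stop; 1.57 = dropped: leans 45 degrees down the slope. Steel arm 10 thick; at its end a blue grip 34 wide (y), 14 thick, reaching 39 to 61 from the hinge. Its weight (160 g) holds it at either end; balance at 0.26 rad. Bosses of 12 radius flank the hinge.
- rcd_lever_grip (a point): Centre of the lever's blue grip; moves with the lever.
- iso: Green wedge-shaped switch housing for the polishing motor, same profile as the grey one but 160 mm wide; it may stand to the left or right of the grey one. Leave alone.
- iso_lever_grip (a point): Centre of the black grip of the green housing's lever (same size as the blue one, hinged at (-17, 0, 0) of its panel), which may start at any angle.
- magnifier: Fixed bench magnifier standing behind the grey housing: green foot 90 x 100 mm, post, blue ball-jointed neck up to 275 mm, reaching along its -x axis to the lens. Origin on the bench plane straight below the lens's centre; the foot's centre is 150 mm from it along +x.
- lens (a point): Centre of the magnifier's level lens: a black ring 116 mm across and 12 thick, 262 mm above the bench, overhanging the top edge of the sloping panel: a vertical gripper working high on the panel can hit it, one tilted square to the panel clears it.
- tin: Small brass tin, 49 mm across, 34 high, on the flat top of the grey housing. Origin at its underside.
- ring_tray: Small wooden tray 60 x 90 x 20 mm on the bench in front of the grey housing. Origin at its underside.
- shears: Steel shears lying on the bench, about 155 mm long, 11 high.
- graver: Wooden-handled graver lying on the bench, about 160 mm long, under 40 mm high.
- mug: Steel mug, 76 mm across, 85 high, handle at its +y.
- dish: Shallow white dish, 120 mm across, 20 high.

How it is judged:
On the way, in this order (a step that is already met when the one before it is completed fails the run):
1. the yellow cover is slid open by more than 30 mm (value of joint cover above 0.03 m), for 0.1 s.
2. the test button is pressed (more than 3 mm) (value of joint test_button above 0.003 m).
3. with the button pressed and the fingers off the lever, the lever trips (past 0.5 rad) (value of joint rcd_lever above 0.5 rad and value of joint test_button above 0.003 m and contact force between the fingers and rcd_lever below 0.3 N).
4. the lever has dropped all the way (past 1.4 rad) (value of joint rcd_lever above 1.4 rad), for 0.1 s.
5. the lever is lifted back home (below 0.08 rad) with the button out (value of joint rcd_lever below 0.08 rad and value of joint test_button below 0.002 m), for 0.2 s.
At the end, for the whole second after the job is handed in: The blue lever rests home (within 0.08 rad of its upper stop), the red button is out (within 2 mm) and the yellow cover is shut over it (within 8 mm), all at rest and let go (all of step 5 and value of joint cover below 0.008 m and velocity of joint rcd_lever between -0.05 and 0.05 rad/s and velocity of joint cover between -0.01 and 0.01 m/s); the robot touches nothing.
It fails at once if the magnifier is touched with more than 0.5 N (contact force between any of the arm, the fingers and magnifier above 0.5 N).
It fails at once if the green switch is touched with more than 0.5 N or its lever's grip moves more than 8 mm (contact force between any of the arm, the fingers and iso above 0.5 N or distance of iso_lever_grip from where it was at the start of the episode above 0.008 m).
It fails at once if one of the loose things (tin, ring tray, shears, graver, mug, dish) is moved more than 25 mm (distance of any of tin, ring_tray, shears, graver, mug, dish from where it was at the start of the episode above 0.025 m).
It also fails if it takes over 66 s, if anything falls off the work surface, if the arm or the gripper's body presses on something with over 40 N, if the wrist force passes 120 N, or if a joint passes its speed limit or range.

### The arm

A 6-joint arm with a two-finger parallel gripper is mounted at the origin on the work surface. World frame = base frame: x ahead of the robot, y to its left, z up, the work surface at z = 0. Lengths are in m, angles in rad, forces in N, time in s.
With the tool pointing down it reaches from about 0.35 to 1 m from the base axis. Payload 7.1 kg.
Tool frame: the origin (TCP) lies midway between the tips of the shut fingers; the grasp point (between the pads) lies 19 mm behind it; z points along the fingers, y is the line along which they close (so a half turn about z gives the same grasp; the last joint's range is limited). The gripper opens to 85 mm and grips with 20 to 120 N. Pads are 22 mm wide; open, the fingers measure 114 mm over their backs; the gripper's body (76 mm by 85 mm) begins 54 mm behind the grasp point. The pads swing forward as they close: fully open they stand 13 mm farther back than shut.
Start: joints at [-1.367, 0.423, 1.63, -0, 1.089, -0.019], TCP at [0.138, -0.61, 0.231] pointing down, gripper open.
Joint ranges: [-3, 3], [-0.9, 2.11], [0.09, 2.58], [-1.31, 4.45], [0.11, 2.69], [-2.54, 2.54]. Speed limits (rad/s): [2.39, 2.39, 3.01, 3.14, 3.14, 3.14].

### API

Orientations are given as a unit quaternion [x, y, z, w].
In Python, from station import monitor, vision, ticket gives the robot as it stands. The module is installed in compiled form; this text tells all that it offers.
- The arm moves only by the tool carry_out, never from a script. Its argument "steps" is a list of rows, each a list of 3 entries, a list of its own where there are three numbers: the turn, a rotation vector about the tool's x, y, z in degrees, then the shift along the tool's x, y, z in m, then the gripper command: -1 is shut, 1 is fully open, values between are in proportion. In form: [[[wx, wy, wz], [tx, ty, tz], jaw], ...]. A call has 1 to 12 rows; each row shifts and turns the commanded pose from where the row before left it, along the tool's axes as they then stand; what a row does not reach is not made up. A row lasts 1/12 s, in which the tool goes at most 41.7 mm and 7.16 degrees, less where a joint would pass 70% of its speed; a pose out of reach is approached as far as the arm can. A call with a gripper value outside its range is refused whole. The fingers move at their own pace and stop on an object; "grip_force" is the grip in N (left out, the last holds). Time passes only in rows, so rows that do not move let the fingers close. It gives the time, the measured TCP pose, the force, the opening and the grip force at its end, in the units of the state.
- monitor.read_state(): the state, without advancing time (a new reading comes with each control period).
- vision.camera(name): name is "scene" or "top"; returns the picture (400x640x3 uint8, red, green, blue); there is no depth.
- vision.camera_params(name): a dict with "K" (3x3 intrinsics, pixels), "world_to_cam" (4x4, takes a point from world to camera coordinates). Camera axes: x right, y down, z forward; pixel columns grow to the right and rows downward; lengths in m; the calibration is good to about 2 mm. A picture is of the moment at which its call begins. camera_params takes no time and is no camera call.
- ticket.close_job(): hands the job in; it is judged then, once.
The state is a dict: "t": time; "joints": joint angles; "joint_velocities": joint speeds; "joint_torque": joint torques, N m; "position": TCP position; "tool_rot": TCP orientation; "force": force on the tool from outside, world axes, zero at the start; "ft_torque": the same for the moment, N m; "gripper_width": finger opening in m; "gripper_force": force on a finger pad.
Only numpy, scipy, OpenCV 4.12 (cv2) and the standard library are available. Lean on these libraries where they do the work, as an engineer would, in place of code of your own. Each camera call takes 0.05 s, during which the arm holds its last target. There are 200 camera calls.

## Working session

There is one attempt and no reset: what is moved stays moved. The work goes in short steps, Python scripts to look and compute and a tool call to move; the robot and the scene stay as the last step left them, time stands still between calls to the robot, and variables do not carry over. Pictures are saved under pics/ and viewed, at most 10 in all, crops included, and the job is handed in when it is done.

Besides the shell and the picture viewer there is one more tool, called after "Emit:" as name(argument=value, ...), one argument or row to a line, values as JSON. carry_out: Moves the arm, as the interface text tells. Its arguments: {"type":"object","properties":{"steps":{"type":"array","items":{"type":"array"}},"grip_force":{"type":"number"}},"required":["steps"]}

```bash
mkdir -p pics; python3 - <<'E'
from station import monitor, vision
import cv2,numpy as np
for n in ("scene","top"):
    im=vision.camera(n); cv2.imwrite(f"pics/{n}0.png",im[:,:,::-1])
    p=vision.camera_params(n); print(n,np.round(p["K"],1).tolist(),np.round(p["world_to_cam"],4).tolist())
print(monitor.read_state())
E
```

```text
scene [[465.1, 0.0, 325.6], [0.0, 465.1, 193.6], [0.0, 0.0, 1.0]] [[0.6106, 0.7919, -0.0123, -0.3293], [0.6392, -0.5019, -0.5827, -0.2515], [-0.4676, 0.3479, -0.8126, 1.7515], [0.0, 0.0, 0.0, 1.0]]
top [[431.5, 0.0, 324.6], [0.0, 431.5, 206.3], [0.0, 0.0, 1.0]] [[-0.0141, -0.9999, -0.0053, 0.0159], [-0.9808, 0.0148, -0.1946, 0.5669], [0.1946, 0.0024, -0.9809, 1.319], [0.0, 0.0, 0.0, 1.0]]
{'t': 0.1, 'joints': array([-1.36699082e+00,  4.23741304e-01,  1.63062097e+00, -3.83096264e-06,
        1.08861286e+00, -1.90013295e-02]), 'joint_velocities': array([-0.00155472, -0.00101541, -0.00135756,  0.00025731,  0.00112527,
        0.00056539]), 'joint_torque': array([ 8.91221462e-04, -5.58421683e+01, -2.82444960e+01,  3.46304114e-05,
        2.94187208e-03, -2.26691007e-06]), 'position': array([ 0.13802683, -0.60905469,  0.23063496]), 'tool_rot': array([ 9.93800718e-01,  1.11173986e-01, -6.54703305e-05, -6.88133835e-04]), 'force': array([ 0.61702328, -0.19870516,  0.51031613]), 'ft_torque': array([0.0145417 , 0.01255236, 0.03300226]), 'gripper_force': 0.0, 'gripper_width': 0.08534049190669629}
```

View pics/scene0.png

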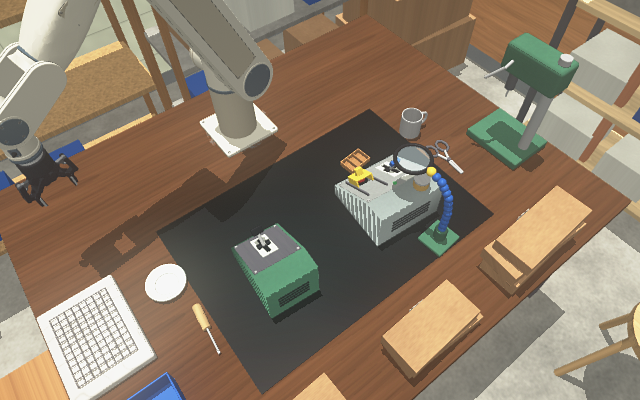

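View pics/top0.png

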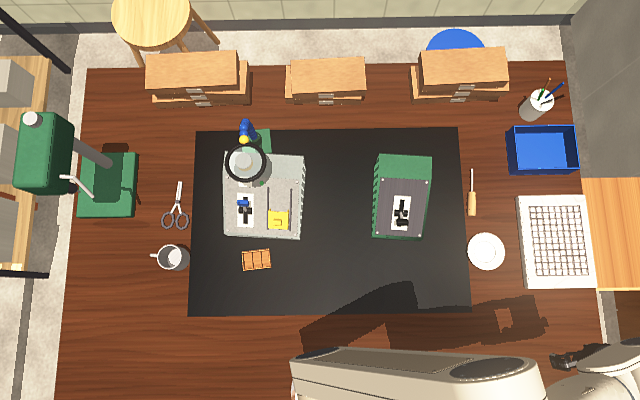

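The top view shows the grey housing at about (263,195), with the yellow cover at (278,220), the blue lever at (243,205) and the lens at (245,163). The green housing is to the right at (403,195), and the tray is in front of the grey one at (256,260). I'll zoom in next.

```bash
python3 - <<'E'
import cv2
a=cv2.imread("pics/top0.png")[115:280,205:325]; b=cv2.imread("pics/scene0.png")[130:260,320:470]
cv2.imwrite("pics/c1.png",cv2.resize(a,None,fx=3.6,fy=3.6,interpolation=cv2.INTER_CUBIC))
cv2.imwrite("pics/c2.png",cv2.resize(b,None,fx=4.6,fy=4.6,interpolation=cv2.INTER_CUBIC))
E
```

```text
(no output)
```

View pics/c1.png

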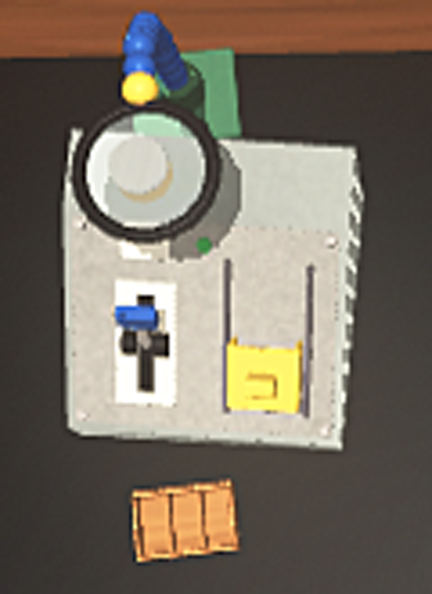

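View pics/c2.png

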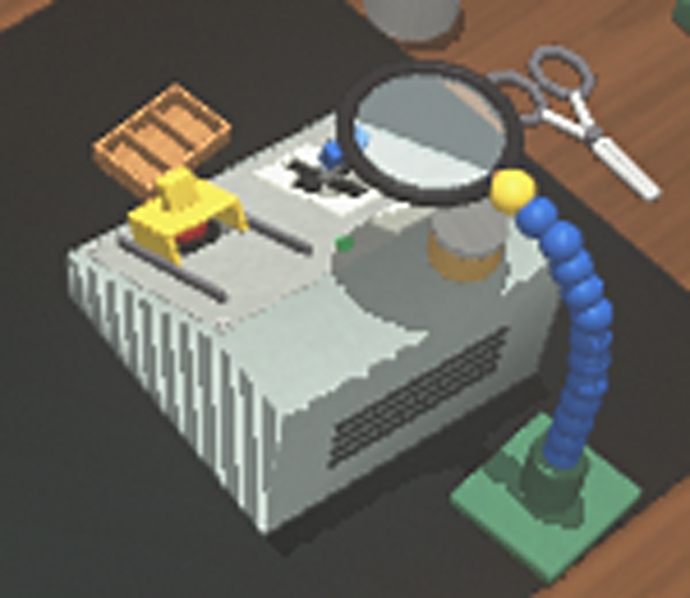

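The crops show the rail ends, the fin, the back corners and the blue grip clearly. The cover is shut and the lever is home. The yaw is small. I'll cast rays at the known heights.

```bash
cat > h.py <<'E'
from station import monitor, vision
import numpy as np, cv2
from scipy.spatial.transform import Rotation as R
P={n:vision.camera_params(n) for n in("scene","top")}
def ray(n,u,v):
    p=P[n];M=np.array(p["world_to_cam"]);d=M[:3,:3].T@np.linalg.solve(np.array(p["K"]),[u,v,1]);return -M[:3,:3].T@M[:3,3],d
def onz(n,u,v,z):
    c,d=ray(n,u,v);return c+d*(z-c[2])/d[2]
def proj(n,X):
    p=P[n];M=np.array(p["world_to_cam"]);q=np.array(p["K"])@(M[:3,:3]@X+M[:3,3]);return q[:2]/q[2]
E
python3 - <<'E'
from h import *
t=lambda u,v:(205+(u+.5)/3.6-.5,115+(v+.5)/3.6-.5); s=lambda u,v:(320+(u+.5)/4.6-.5,130+(v+.5)/4.6-.5)
S=.5;C=np.cos(np.pi/6)
def pm(p,yaw,o=np.zeros(3)): # panel->housing local; origin x of panel mid
    x,y,z=p; return np.array([-100+100*C+x*C-z*S, y, 100+x*S+z*C])/1000
pts=[("backR",'top',t(355,148),(.140,-.12,.15)),("backL",'top',t(75,130),(.140,.12,.15)),
("fin",'top',t(260,382),pm((-35,-55,52),0)),("finS",'scene',s(180,180),pm((-35,-55,52),0)),
("railLtop",'top',t(228,261),pm((63,-55+34,8),0)),("railRtop",'top',t(311,265),pm((63,-55-34,8),0)),("railRbot",'top',t(306,416),pm((-73,-55-34,8),0)),
("grip",'top',t(137,317),pm((18.4,50,35.4),0)),("railLS",'scene',s(308,248),pm((63,-21,8),0)),("railRS",'scene',s(222,297),pm((63,-89,8),0)),
("railRSb",'scene',s(122,240),pm((-73,-89,8),0)),("backRbase",'scene',s(268,530),(.14,-.12,0)),("gripS",'scene',s(330,152),pm((18.4,50,35.4),0))]
W=np.array([onz(n,*uv,l[2]) for _,n,uv,l in pts]);L=np.array([l for *_,l in pts])
zl=W[:,0]+1j*W[:,1];ll=L[:,0]+1j*L[:,1]
for k in range(2):
    w=np.ones(len(zl)) if k==0 else 1/(1+(abs(r)/.003)**2)
    mz=(w*zl).sum()/w.sum();ml=(w*ll).sum()/w.sum()
    rot=(w*(zl-mz)*np.conj(ll-ml)).sum();rot/=abs(rot);o=mz-rot*ml;r=zl-(o+rot*ll)
for p,e,z in zip(pts,r,W):print(p[0],np.round(z*1e3),np.round([e.real*1e3,e.imag*1e3],1))
print("O",o,"yaw",np.degrees(np.angle(rot)))
print("lens", onz('top',*t(147,172),.262),onz('scene',*s(430,132),.262))
print("tray",onz('top',*t(235,480),.02))
E
```

```text
backR [706.  70. 150.] [-2.  -0.8]
backL [725. 307. 150.] [-0.8 -3.3]
fin [511. 151. 128.] [ 7.2 -0.6]
finS [510. 156. 128.] [6.5 4.8]
railLtop [612. 177. 138.] [-0.6  0.1]
railRtop [608. 108. 138.] [ 0.1 -1.7]
railRbot [490. 118.  70.] [-0.3 -1. ]
grip [565. 252. 140.] [-1.   0.3]
railLS [613. 180. 138.] [0.1 2.6]
railRS [608. 109. 138.] [ 0.5 -0.3]
railRSb [493. 121.  70.] [2.7 2.5]
backRbase [705.  78.   0.] [-3.   7.7]
gripS [562. 246. 140.] [-4.2 -6.4]
O (0.5772368780370655+0.20109774206400444j) yaw -4.4102927608049
lens [0.65265373 0.22339296 0.262     ] [0.65458303 0.2268095  0.262     ]
tray [0.4402672  0.18508362 0.02      ]
```

```bash
cat >> h.py <<'E'
O=np.array([.5772,.2011,0]);YAW=R.from_euler('z',-4.41,degrees=True)
PR=YAW*R.from_euler('y',-30,degrees=True)   # panel axes
MID=O+YAW.apply([-.1+.1*np.cos(np.pi/6),0,.1])
TR=PR*R.from_euler('x',180,degrees=True)    # tool: x up slope, z into the panel
def panel(X): return PR.inv().apply(np.asarray(X)-MID)*1e3
def world(p): return MID+PR.apply(np.asarray(p)/1e3)
def here():
    s=monitor.read_state();print("t",round(s['t'],2),"panel mm",np.round(panel(s['position']),1),"F panel",np.round(PR.inv().apply(s['force']),1),"w",round(s['gripper_width'],4),"rot err deg",np.round((R.from_quat(s['tool_rot']).inv()*TR).as_rotvec(degrees=True),2))
    return s
def to(X,s=None):
    s=s or monitor.read_state();d=R.from_quat(s['tool_rot']).inv().apply(np.asarray(X)-s['position']);print("tool shift mm",np.round(d*1e3,1))
E
python3 - <<'E'
from h import *
here(); print(world([-80,-55,110])); to([.42,-.3,.33]); s=dict(monitor.read_state()); s['position']=np.array([.42,-.3,.33]); to(world([-80,-55,110]),s)
E
```

```text
t 0.1 panel mm [-248.3 -841.5  294.2] F panel [ 0.8 -0.2  0.1] w 0.0853 rot err deg [-4.57 29.78 16.76]
[0.43569901 0.15684943 0.15526279]
tool shift mm [ 343.3 -239.2  -99. ]
tool shift mm [ 116.3 -441.8  175.4]
```

Emit:
carry_out(
  steps=[
    [[0,0,0],[0.034,-0.014,-0.015],-1],
    [[0,0,0],[0.034,-0.014,-0.015],-1],
    [[0,0,0],[0.034,-0.014,-0.015],-1],
    [[0,0,0],[0.034,-0.02,-0.01],-1],
    [[0,0,0],[0.034,-0.02,-0.01],-1],
    [[0,0,0],[0.034,-0.02,-0.01],-1],
    [[0,0,0],[0.034,-0.02,-0.01],-1],
    [[0,0,0],[0.034,-0.02,-0.01],-1],
    [[0,0,0],[0.034,-0.02,0],-1],
    [[0,0,0],[0.034,-0.02,0],-1],
    [[0,0,0],[0.01,-0.034,0],-1],
    [[0,0,0],[0.01,-0.034,0],-1],
  ],
  grip_force=40,
)

```text
t: 1.1
position: [0.4349, -0.2845, 0.3258]
tool_rot: [0.994, 0.112, -0.0, -0.0]
force: [0.0, 1.1, 0.1]
gripper_width: 0.0001
gripper_force: 0.0
```

Emit:
carry_out(
  steps=[
    [[0,0,0],[0.01,-0.036,0],-1],
    [[0,0,0],[0.01,-0.036,0],-1],
    [[0,0,0],[0.01,-0.036,0],-1],
    [[0,0,0],[0.01,-0.036,0],-1],
    [[0,0,0],[0.01,-0.036,0],-1],
    [[0,0,0],[0.01,-0.036,0],-1],
    [[0,0,0],[0.005,-0.036,0],-1],
    [[0,0,0],[0.005,-0.036,0],-1],
    [[0,0,0],[0.005,-0.036,0],-1],
    [[0,0,0],[0.005,-0.036,0],-1],
    [[0,0,0],[0,-0.036,0],-1],
    [[0,0,0],[0,0,0],-1],
  ],
)

```text
t: 2.1
position: [0.4231, 0.1224, 0.3261]
tool_rot: [0.994, 0.114, -0.0, -0.001]
force: [0.3, 0.4, -1.2]
gripper_width: -0.0001
gripper_force: 0.0
```

```bash
python3 - <<'E'
from h import *
print(here()['position']); to(world([-80,-55,110]))
E
```

```text
t 2.1 panel mm [ -3.2 -90.4 262.9] F panel [-0.3  0.4 -1.1] w -0.0001 rot err deg [-4.67 29.81 17.02]
[0.42308062 0.12236286 0.32612378]
tool shift mm [ 20.2 -30.4 170.9]
```

Emit:
carry_out(
  steps=[
    [[-0.8,5,2.85],[0,0,0],-1],
    [[-0.8,5,2.85],[0,0,0],-1],
    [[-0.8,5,2.85],[0,0,0],-1],
    [[-0.8,5,2.85],[0,0,0],-1],
    [[-0.8,5,2.85],[0,0,0],-1],
    [[-0.7,4.8,2.8],[0,0,0],-1],
    [[0,0,0],[0,0,0],-1],
  ],
)

```text
t: 2.68
position: [0.4218, 0.1169, 0.3245]
tool_rot: [0.965, -0.04, 0.259, 0.012]
force: [-0.8, 0.0, -0.1]
gripper_width: 0.0
gripper_force: 0.0
```

```bash
python3 - <<'E'
from h import *
here(); to(world([-80,-55,110]))
im=vision.camera("scene"); cv2.imwrite("pics/s1.png",cv2.resize(im[100:300,270:480,::-1],None,fx=3,fy=3,interpolation=cv2.INTER_CUBIC))
E
```

```text
t 2.68 panel mm [ -4.8 -95.9 261.9] F panel [-0.7 -0.1  0.3] w 0.0 rot err deg [ 0.32 -0.05 -0.29]
tool shift mm [-75.6 -41.4 151.6]
```

Emit:
carry_out(
  steps=[
    [[0,0,0],[-0.025,-0.014,0],-1],
    [[0,0,0],[-0.025,-0.014,0],-1],
    [[0,0,0],[-0.026,-0.014,0.02],-1],
    [[0,0,0],[0,0,0.03],-1],
    [[0,0,0],[0,0,0.03],-1],
    [[0,0,0],[0,0,0.03],-1],
    [[0,0,0],[0,0,0.03],-1],
    [[0,0,0],[0,0,0.03],-1],
    [[0,0,0],[0,0,0.03],-1],
    [[0,0,0],[0,0,0.015],-1],
    [[0,0,0],[0,0,0],-1],
    [[0,0,0],[0,0,0],-1],
  ],
)

```text
t: 3.73
position: [0.4839, 0.1273, 0.1332]
tool_rot: [0.974, -0.022, 0.224, -0.013]
force: [-1.4, 0.3, 0.4]
gripper_width: 0.0003
gripper_force: 0.0
```

```bash
python3 - <<'E'
from h import *
here(); to(world([-80,-55,37]))
im=vision.camera("scene"); cv2.imwrite("pics/s2.png",cv2.resize(im[100:270,290:460,::-1],None,fx=3.5,fy=3.5,interpolation=cv2.INTER_CUBIC))
E
```

```text
t 3.73 panel mm [-47.4 -80.8  65.7] F panel [-1.   0.2  1.1] w 0.0003 rot err deg [-2.85  4.23  1.12]
tool shift mm [-29.8 -24.9  32.2]
```

View pics/s2.png

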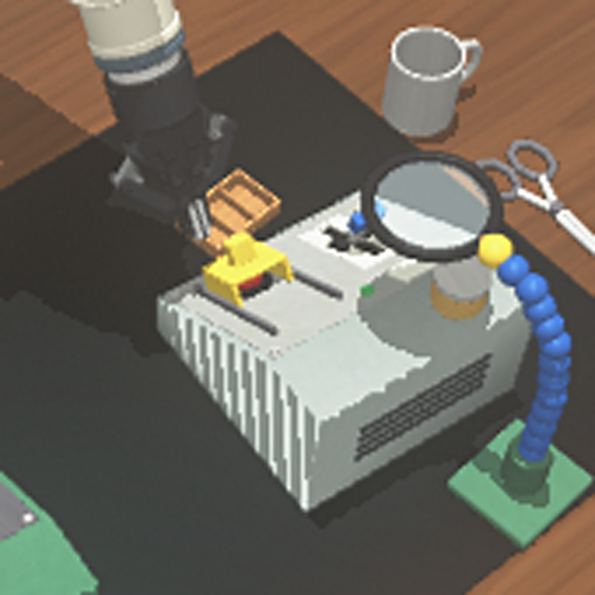

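The picture shows the shut fingers at about (200,215), just in front of the fin at (240,245). They stopped short of the commanded spot, so I'll check the joints against their limits.

```bash
python3 - <<'E'
from h import *
print(np.round(monitor.read_state()['joints'],3))
E
```

```text
[ 0.304  0.3    2.25  -0.653  0.191  2.537]
```

j6 is at its limit (2.54) and j5 is close to its own, because the tool leans too far towards the base here. I'll back off, turn the gripper a quarter turn so that j6 is near its middle, and tilt only about 12° when working low on the panel.

Emit:
carry_out(
  steps=[
    [[0,0,0],[0,0,-0.03],-1],
    [[0,0,0],[0,0,-0.03],-1],
    [[0,0,-6.8],[0,0,-0.02],-1],
    [[0,0,-6.8],[0,0,0],-1],
    [[0,0,-6.8],[0,0,0],-1],
    [[0,0,-6.8],[0,0,0],-1],
    [[0,0,-6.8],[0,0,0],-1],
    [[0,0,-6.8],[0,0,0],-1],
    [[0,0,-6.8],[0,0,0],-1],
    [[0,0,-6.8],[0,0,0],-1],
    [[0,0,-6.8],[0,0,0],-1],
    [[0,0,-6.8],[0,0,0],-1],
  ],
)

```text
t: 4.78
position: [0.4477, 0.1273, 0.2071]
tool_rot: [0.817, 0.53, 0.194, 0.115]
force: [0.0, -0.8, -0.3]
gripper_width: 0.0001
gripper_force: 0.0
```

```bash
cat >> h.py <<'E'
def T(tilt): return YAW*R.from_euler('y',-tilt,degrees=True)*R.from_euler('x',180,degrees=True)*R.from_euler('z',-90,degrees=True)
def go(p,tilt):  # report turn still needed, then shift: now, and in axes after the turn
    s=monitor.read_state();q=R.from_quat(s['tool_rot']);dw=world(p)-s['position']
    print("t",round(s['t'],2),"panel",np.round(panel(s['position']),1),"F",np.round(PR.inv().apply(s['force']),1),"j",np.round(s['joints'],2))
    print(" turn",np.round((q.inv()*T(tilt)).as_rotvec(degrees=True),1),"shift",np.round(q.inv().apply(dw)*1e3,1),"after turn",np.round(T(tilt).inv().apply(dw)*1e3,1))
E
python3 - <<'E'
from h import *
go([-68,-55,80],12)
E
```

```text
t 4.78 panel [-41.8 -83.6 147.8] F [-0.  -0.8 -0.3] j [ 0.33  0.08  2.27 -0.35  0.37  1.05]
 turn [ 13.2  -5.4 -19.9] shift [ 15.9 -28.6  70.9] after turn [28.6 -4.  72.5]
```

Emit:
carry_out(
  steps=[
    [[3.3,-1.35,-5],[0,0,0],-1],
    [[3.3,-1.35,-5],[0,0,0],-1],
    [[3.3,-1.35,-5],[0,0,0],-1],
    [[3.3,-1.35,-5],[0,0,0],-1],
    [[0,0,0],[0.014,-0.002,0],-1],
    [[0,0,0],[0.014,-0.002,0],-1],
    [[0,0,0],[0,0,0.025],-1],
    [[0,0,0],[0,0,0.025],-1],
    [[0,0,0],[0,0,0.02],-1],
    [[0,0,0],[0,0,0],-1],
    [[0,0,0],[0,0,0],-1],
  ],
)

```text
t: 5.7
position: [0.4611, 0.154, 0.137]
tool_rot: [0.735, 0.669, 0.075, 0.077]
force: [-0.3, 0.6, 0.4]
gripper_width: -0.0002
gripper_force: 0.0
```

```bash
python3 - <<'E'
from h import *
go([-66,-55,37],12)
E
```

```text
t 5.7 panel [-67.  -55.8  81.4] F [-0.1  0.6  0.5] j [ 0.35  0.31  2.13 -0.17  0.52  0.59]
 turn [ 0.3 -0.2 -1. ] shift [ 1.  14.4 42. ] after turn [ 0.8 14.7 42. ]
```

Emit:
carry_out(
  steps=[
    [[0,0,-1],[0,0,0.014],-1],
    [[0,0,0],[0,0,0.014],-1],
    [[0,0,0],[0.001,0,0.014],-1],
    [[0,0,0],[0,0.007,0],-1],
    [[0,0,0],[0,0.007,0],-1],
    [[0,0,0],[0,0,0],-1],
    [[0,0,0],[0,0,0],-1],
  ],
)

```text
t: 6.28
position: [0.486, 0.1536, 0.1004]
tool_rot: [0.73, 0.675, 0.076, 0.079]
force: [-0.8, -0.2, 0.6]
gripper_width: 0.0
gripper_force: 0.0
```

```bash
python3 - <<'E'
from h import *
go([-10,-55,37],12)
E
```

```text
t 6.28 panel [-63.8 -54.4  37.3] F [-0.4 -0.2  0.9] j [ 0.33  0.41  2.1  -0.19  0.44  0.58]
 turn [ 0.6 -0.2 -0.1] shift [ -0.5  51.4 -15.8] after turn [ -0.6  51.2 -16.3]
```

Now push the cover up.

Emit:
carry_out(
  steps=[
    [[0,0,0],[0,0.0057,-0.0019],-1],
    [[0,0,0],[0,0.0057,-0.0019],-1],
    [[0,0,0],[0,0.0057,-0.0019],-1],
    [[0,0,0],[0,0.0057,-0.0019],-1],
    [[0,0,0],[0,0.0057,-0.0019],-1],
    [[0,0,0],[0,0.0057,-0.0019],-1],
    [[0,0,0],[0,0.0057,-0.0019],-1],
    [[0,0,0],[0,0.0057,-0.0019],-1],
    [[0,0,0],[0,0.0057,-0.0019],-1],
    [[0,0,0],[0,0,0],-1],
    [[0,0,0],[0,0,0],-1],
  ],
)

```text
t: 7.2
position: [0.5319, 0.1499, 0.1268]
tool_rot: [0.73, 0.675, 0.075, 0.079]
force: [-1.0, -0.7, 0.4]
gripper_width: -0.0002
gripper_force: 0.0
```

```bash
python3 - <<'E'
from h import *
go([-4,-55,37],12)
im=vision.camera("scene"); cv2.imwrite("pics/s3.png",cv2.resize(im[100:270,290:460,::-1],None,fx=3.5,fy=3.5,interpolation=cv2.INTER_CUBIC))
E
```

```text
t 7.2 panel [-10.7 -54.6  37.1] F [-0.6 -0.8  0.8] j [ 0.29  0.4   2.   -0.15  0.54  0.49]
 turn [ 0.5 -0.2 -0. ] shift [-0.4  6.4 -1.9] after turn [-0.4  6.4 -2. ]
```

View pics/s3.png

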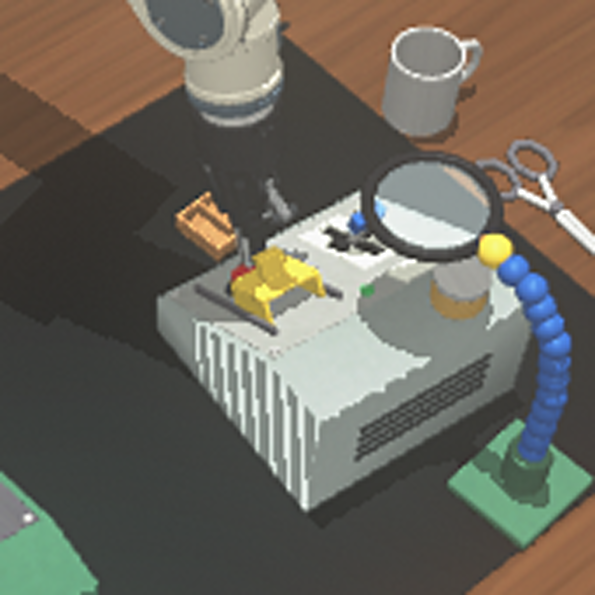

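The cover has slid up and shows the red button at (240,275). Its back edge at (322,285) is still short of the rail end, so I'll push further.

Emit:
carry_out(
  steps=[
    [[0,0,0],[0,0.0038,-0.0012],-1],
    [[0,0,0],[0,0.0038,-0.0012],-1],
    [[0,0,0],[0,0.0038,-0.0012],-1],
    [[0,0,0],[0,0,0],-1],
    [[0,0,0],[0,0,0],-1],
  ],
)

```text
t: 7.67
position: [0.5391, 0.1487, 0.1311]
tool_rot: [0.73, 0.675, 0.072, 0.077]
force: [-6.4, 3.0, -3.9]
gripper_width: -0.0004
gripper_force: 3.4
```

```bash
python3 - <<'E'
from h import *
go([-4,-55,37],12)
im=vision.camera("scene"); m=cv2.inRange(cv2.cvtColor(im,cv2.COLOR_RGB2HSV),(20,120,90),(35,255,255)); m[:,410:]=0
k=np.argwhere(m); print("yellow bbox uv",k.min(0)[::-1],k.max(0)[::-1], "mean",k.mean(0)[::-1])
for o in (40,50,60):
  c=[proj('scene',world(p)) for p in [(-63+o,-85,28),(-63+o,-25,28),(-7+o,-85,28),(-7+o,-25,28),(-35+o,-55,52)]];print(o,np.round(c,1).tolist())
E
```

```text
t 7.67 panel [ -2.3 -55.2  37.3] F [-7.7  2.5 -0. ] j [ 0.29  0.4   1.98 -0.14  0.57  0.47]
 turn [ 0.1 -0.1 -0. ] shift [ 0.2 -1.6  0.8] after turn [ 0.2 -1.6  0.8]
yellow bbox uv [342 160] [383 192] mean [368.87017544 180.64912281]
40 [[352.4, 180.0], [367.9, 171.6], [361.9, 184.9], [377.8, 176.2], [363.0, 171.4]]
50 [[354.0, 180.8], [369.6, 172.4], [363.7, 185.9], [379.6, 177.1], [364.8, 172.3]]
60 [[355.7, 181.7], [371.3, 173.2], [365.5, 186.8], [381.5, 178.0], [366.6, 173.1]]
```

The cover has reached its end stop (7.7 N), so it is fully open. Next is a move to above the button.

Emit:
carry_out(
  steps=[
    [[0,0,0],[0,-0.01,0.003],-1],
    [[0,0,0],[0,-0.01,0.003],-1],
    [[0,0,0],[0,-0.01,0.003],-1],
    [[0,0,0],[0,-0.01,0.003],-1],
    [[0,0,0],[0,0.002,0.006],-1],
    [[0,0,0],[0,0.001,0.004],-1],
    [[0,0,0],[0,0,0],-1],
    [[0,0,0],[0,0,0],-1],
  ],
)

```text
t: 8.38
position: [0.5106, 0.1514, 0.1028]
tool_rot: [0.73, 0.675, 0.075, 0.078]
force: [-0.0, 0.1, -0.7]
gripper_width: -0.0001
gripper_force: 0.0
```

```bash
python3 - <<'E'
from h import *
go([-44,-55,24],12)
E
```

```text
t 8.38 panel [-41.2 -54.7  27. ] F [-0.4  0.1 -0.6] j [ 0.31  0.43  2.05 -0.17  0.47  0.53]
 turn [ 0.4 -0.2 -0. ] shift [-0.3 -1.7  3.7] after turn [-0.3 -1.7  3.7]
```

Emit:
carry_out(
  steps=[
    [[0,0,0],[0,-0.0015,0.0025],-1],
    [[0,0,0],[0,0.0006,0.0019],-1],
    [[0,0,0],[0,0.0006,0.0019],-1],
    [[0,0,0],[0,0.0006,0.0019],-1],
    [[0,0,0],[0,0,0],-1],
    [[0,0,0],[0,0,0],-1],
  ],
)

```text
t: 8.88
position: [0.512, 0.1512, 0.095]
tool_rot: [0.73, 0.675, 0.074, 0.078]
force: [-0.5, -0.0, 2.1]
gripper_width: -0.0003
gripper_force: 1.2
```

```bash
python3 - <<'E'
from h import *
go([-44,-55,15],12)
E
```

```text
t 8.88 panel [-43.8 -54.8  19.5] F [ 0.6 -0.1  2.1] j [ 0.31  0.44  2.05 -0.18  0.46  0.54]
 turn [ 0.4 -0.2 -0. ] shift [-0.2  1.2  4.4] after turn [-0.2  1.2  4.4]
```

Emit:
carry_out(
  steps=[
    [[0,0,0],[0,0.0006,0.0019],-1],
    [[0,0,0],[0,0.0006,0.0019],-1],
    [[0,0,0],[0,0.0006,0.0019],-1],
    [[0,0,0],[0,0.0003,0.001],-1],
    [[0,0,0],[0,0,0],-1],
    [[0,0,0],[0,0,0],-1],
  ],
)

```text
t: 9.38
position: [0.5155, 0.1509, 0.0888]
tool_rot: [0.73, 0.675, 0.074, 0.078]
force: [-1.6, -0.2, 3.8]
gripper_width: -0.0002
gripper_force: 2.3
```

```bash
cat > lev.py <<'E'
from h import *
def lev():
    for n,c in(("scene",(330,420,150,190)),("top",(225,275,190,250))):
        im=vision.camera(n); a,b,e,f=c; s=im[e:f,a:b]; m=cv2.inRange(cv2.cvtColor(s,cv2.COLOR_RGB2HSV),(105,130,50),(125,255,255))
        k=np.argwhere(m); print(n,"blue",len(k),np.round(k.mean(0)[::-1]+[a,e],1) if len(k) else None)
        for th in (0,.26,.8,1.57):
            al=np.pi/4-th; print("   th",th,np.round(proj(n,world([-17+50*np.sin(al),50,50*np.cos(al)])),1),end="")
        print()
E
python3 - <<'E'
from lev import *
go([-44,-55,12],12); lev()
E
```

```text
t 9.38 panel [-43.9 -54.8  12.5] F [ 0.5 -0.3  4. ] j [ 0.31  0.46  2.04 -0.18  0.45  0.54]
 turn [ 0.4 -0.2 -0. ] shift [-0.2  0.   0.5] after turn [-0.2  0.   0.5]
scene blue 59 [388.2 155.7]
   th 0 [393.7 162.5]   th 0.26 [391.3 159.5]   th 0.8 [386.1 155.8]   th 1.57 [381.  157.3]
top blue 57 [241.2 214.2]
   th 0 [242.8 202.4]   th 0.26 [242.3 206.5]   th 0.8 [241.9 215.4]   th 1.57 [243.  224.4]
```

The lever is falling with the button still held. I'll hold it there.

Emit:
carry_out(
  steps=[
    [[0,0,0],[0,0,0],-1],
    [[0,0,0],[0,0,0],-1],
    [[0,0,0],[0,0,0],-1],
    [[0,0,0],[0,0,0],-1],
    [[0,0,0],[0,0,0],-1],
    [[0,0,0],[0,0,0],-1],
    [[0,0,0],[0,0,0],-1],
    [[0,0,0],[0,0,0],-1],
  ],
)

```text
t: 10.15
position: [0.5155, 0.1509, 0.0889]
tool_rot: [0.73, 0.675, 0.074, 0.078]
force: [-0.9, -0.7, 4.9]
gripper_width: -0.0001
gripper_force: 2.3
```

```bash
python3 - <<'E'
from lev import *
go([-44,-55,12],12); lev()
E
```

```text
t 10.15 panel [-43.9 -54.8  12.5] F [ 1.7 -0.7  4.7] j [ 0.31  0.46  2.04 -0.18  0.45  0.54]
 turn [ 0.4 -0.2 -0. ] shift [-0.2  0.1  0.5] after turn [-0.2  0.1  0.5]
scene blue 57 [381.8 156.3]
   th 0 [393.7 162.5]   th 0.26 [391.3 159.5]   th 0.8 [386.1 155.8]   th 1.57 [381.  157.3]
top blue 0 None
   th 0 [242.8 202.4]   th 0.26 [242.3 206.5]   th 0.8 [241.9 215.4]   th 1.57 [243.  224.4]
```

The lever is fully down. Next I release the button and go round to the front of the lever.

Emit:
carry_out(
  steps=[
    [[0,0,0],[0,-0.006,-0.019],-1],
    [[0,0,0],[0,-0.006,-0.019],-1],
    [[0,0,0],[0,-0.006,-0.019],-1],
    [[0,0,0],[0,-0.016,0.005],-1],
    [[0,0,0],[0.015,-0.016,0.005],-1],
    [[0,0,0],[0.018,-0.016,0.005],-1],
    [[0,0,0],[0.018,0,0],-1],
    [[0,0,0],[0.018,0,0],-1],
    [[0,0,0],[0.018,0,0],-1],
    [[0,0,0],[0.018,0,0],-1],
    [[0,0,0],[0,0,0],-1],
    [[0,0,0],[0,0,0],-1],
  ],
)

```text
t: 11.25
position: [0.4498, 0.2616, 0.1155]
tool_rot: [0.729, 0.676, 0.074, 0.078]
force: [0.4, -0.9, 0.1]
gripper_width: -0.0001
gripper_force: 0.0
```

```bash
python3 - <<'E'
from lev import *
go([-95,50,28],12); lev()
E
```

```text
t 11.25 panel [-94.7  50.5  72.6] F [ 0.5 -0.9 -0.2] j [ 0.58  0.4   2.05 -0.25  0.53  0.86]
 turn [ 0.4 -0.2  0.1] shift [-0.7 13.2 42.6] after turn [-0.5 13.5 42.5]
scene blue 57 [381.8 156.3]
   th 0 [393.7 162.5]   th 0.26 [391.3 159.5]   th 0.8 [386.1 155.8]   th 1.57 [381.  157.3]
top blue 48 [243.5 223.8]
   th 0 [242.8 202.4]   th 0.26 [242.3 206.5]   th 0.8 [241.9 215.4]   th 1.57 [243.  224.4]
```

Emit:
carry_out(
  steps=[
    [[0,0,0],[0,0.0044,0.0142],-1],
    [[0,0,0],[0,0.0044,0.0142],-1],
    [[0,0,0],[0,0.0044,0.0142],-1],
    [[0,0,0],[0,0,0],-1],
    [[0,0,0],[0,0.0076,-0.0025],-1],
    [[0,0,0],[0,0.0076,-0.0025],-1],
    [[0,0,0],[0,0.0076,-0.0025],-1],
    [[0,0,0],[0,0,0],-1],
    [[0,0,0],[0,0,0],-1],
  ],
)

```text
t: 12.1
position: [0.4838, 0.2565, 0.0877]
tool_rot: [0.731, 0.675, 0.067, 0.075]
force: [-37.6, 15.2, 8.9]
gripper_width: 0.0001
gripper_force: 18.4
```

```bash
python3 - <<'E'
from lev import *
go([-20,50,28],12); lev()
E
```

```text
t 12.1 panel [-78.9  48.1  31.4] F [-29.1  12.3  27. ] j [ 0.53  0.48  2.   -0.24  0.51  0.81]
 turn [-0.4  0.2 -0.1] shift [  1.9  56.9 -15.4] after turn [  1.9  57.  -15. ]
scene blue 55 [382.2 155.6]
   th 0 [393.7 162.5]   th 0.26 [391.3 159.5]   th 0.8 [386.1 155.8]   th 1.57 [381.  157.3]
top blue 12 [247.1 223.3]
   th 0 [242.8 202.4]   th 0.26 [242.3 206.5]   th 0.8 [241.9 215.4]   th 1.57 [243.  224.4]
```

The end face jams against the fingers because the push points at the hinge. I'll back off and grip the blue grip across its width instead, then carry it along its arc.

Emit:
carry_out(
  steps=[
    [[0,0,0],[0,-0.012,0.004],-1],
    [[0,0,0],[0,-0.012,0.004],-1],
    [[0,0,0],[0,-0.006,-0.019],-1],
    [[0,0,0],[0,-0.003,-0.03],-1],
    [[0,0,0],[0,0,-0.03],-1],
    [[0,0,-7],[0,0,0],-1],
    [[0,0,-7],[0,0,0],-1],
    [[0,0,-7],[0,0,0],-1],
    [[0,0,-7],[0,0,0],-1],
    [[0,0,-7],[0,0,0],-1],
    [[0,0,-7],[0,0,0],-1],
    [[0,0,-7],[0,0,0],-1],
  ],
)

```text
t: 13.2
position: [0.446, 0.2615, 0.1533]
tool_rot: [0.381, 0.918, 0.036, 0.103]
force: [-0.3, 0.7, -0.1]
gripper_width: 0.0003
gripper_force: 0.0
```

Emit:
carry_out(
  steps=[
    [[0,0,-7],[0,0,0],1],
    [[0,0,-7],[0,0,0],1],
    [[0,0,-7],[0,0,0],1],
    [[0,0,-7],[0,0,0],1],
    [[0,0,-7],[0,0,0],1],
    [[0,0,-6],[0,0,0],1],
    [[0,0,0],[0,0,0],1],
    [[0,0,0],[0,0,0],1],
  ],
  grip_force=20,
)

```text
t: 13.87
position: [0.4458, 0.2615, 0.1528]
tool_rot: [0.04, 0.993, -0.002, 0.109]
force: [-0.7, 0.8, 0.6]
gripper_width: 0.0852
gripper_force: 0.0
```

```bash
cat >> h.py <<'E'
def T(tilt): return YAW*R.from_euler('y',-tilt,degrees=True)*R.from_euler('x',180,degrees=True)*R.from_euler('z',180,degrees=True)
E
python3 - <<'E'
from lev import *
go([-58,50,70],12); go([-58,50,17],12); lev()
E
```

```text
t 13.87 panel [-79.4  50.1 106.9] F [-0.4  0.7  0.9] j [ 0.58  0.32  2.04 -0.23  0.62 -0.73]
 turn [ 0.2  0.5 -0.2] shift [-31.5  -0.1  28.7] after turn [-31.8  -0.1  28.5]
t 13.87 panel [-79.4  50.1 106.9] F [-0.4  0.7  0.9] j [ 0.58  0.32  2.04 -0.23  0.62 -0.73]
 turn [ 0.2  0.5 -0.2] shift [-47.5  -0.2  79.3] after turn [-48.1  -0.1  78.9]
scene blue 57 [381.8 156.3]
   th 0 [393.7 162.5]   th 0.26 [391.3 159.5]   th 0.8 [386.1 155.8]   th 1.57 [381.  157.3]
top blue 65 [242.4 224.2]
   th 0 [242.8 202.4]   th 0.26 [242.3 206.5]   th 0.8 [241.9 215.4]   th 1.57 [243.  224.4]
```

Emit:
carry_out(
  steps=[
    [[0,0.5,0],[-0.015,0,0.014],1],
    [[0,0,0],[-0.015,0,0.014],1],
    [[0,0,0],[-0.005,0,0.017],1],
    [[0,0,0],[-0.005,0,0.017],1],
    [[0,0,0],[-0.004,0,0.012],1],
    [[0,0,0],[-0.003,0,0.008],1],
    [[0,0,0],[0,0,0],1],
    [[0,0,0],[0,0,0],1],
  ],
)

```text
t: 14.63
position: [0.5081, 0.2567, 0.0812]
tool_rot: [0.039, 0.994, -0.003, 0.103]
force: [-0.3, 0.0, 0.8]
gripper_width: 0.0855
gripper_force: 0.0
```

```bash
python3 - <<'E'
from lev import *
go([-59,50,14],12); lev()
im=vision.camera("top"); cv2.imwrite("pics/t4.png",cv2.resize(im[170:290,205:325,::-1],None,fx=4.5,fy=4.5,interpolation=cv2.INTER_CUBIC))
E
```

```text
t 14.63 panel [-61.1  50.1  13.6] F [ 0.1 -0.   0.9] j [ 0.51  0.51  1.96 -0.23  0.51 -0.79]
 turn [ 0.1 -0.1 -0.1] shift [-1.9 -0.1 -1. ] after turn [-1.9 -0.1 -1. ]
scene blue 54 [381.9 156.1]
   th 0 [393.7 162.5]   th 0.26 [391.3 159.5]   th 0.8 [386.1 155.8]   th 1.57 [381.  157.3]
top blue 0 None
   th 0 [242.8 202.4]   th 0.26 [242.3 206.5]   th 0.8 [241.9 215.4]   th 1.57 [243.  224.4]
```

View pics/t4.png

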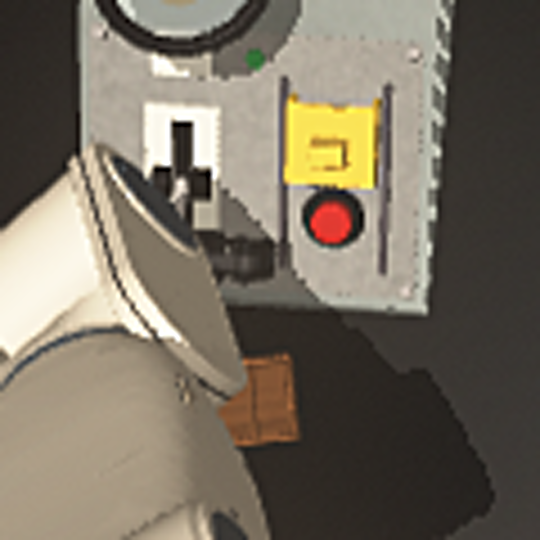

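The picture shows the cover open at (335,145) with the red button clear at (330,222). The gripper is over the lever, with the open fingers beside it. I'll close now.

Emit:
carry_out(
  steps=[
    [[0,0,0],[-0.002,0,-0.001],-1],
    [[0,0,0],[0,0,0],-1],
    [[0,0,0],[0,0,0],-1],
    [[0,0,0],[0,0,0],-1],
    [[0,0,0],[0,0,0],-1],
    [[0,0,0],[0,0,0],-1],
  ],
  grip_force=20,
)

```text
t: 15.28
position: [0.5103, 0.2587, 0.0835]
tool_rot: [0.039, 0.994, -0.001, 0.105]
force: [-5.4, 9.7, 5.2]
gripper_width: 0.0334
gripper_force: 26.1
```

```bash
python3 - <<'E'
from h import *
go([-59,50,14],12); s=monitor.read_state(); print(s['gripper_width'],s['gripper_force'])
# arc steps: grasp point about hinge, angle from normal -45..+40, in tool axes (tilt const)
a=np.radians(np.linspace(-45,41,12)); g=np.c_[50*np.sin(a),0*a,50*np.cos(a)]
print(np.round(T(12).inv().apply(PR.apply(np.diff(g,axis=0))),1).tolist())
E
```

```text
t 15.28 panel [-58.2  52.3  14.6] F [-2.7  9.3  7.5] j [ 0.51  0.51  1.95 -0.23  0.51 -0.8 ]
 turn [ 0.4 -0.  -0.1] shift [ 0.5 -2.3  0.8] after turn [ 0.5 -2.3  0.8]
0.03343378121288404 26.096616089344025
[[-3.5, -0.0, -5.8], [-4.3, -0.0, -5.3], [-4.9, -0.0, -4.7], [-5.5, -0.0, -4.0], [-6.0, -0.0, -3.2], [-6.4, -0.0, -2.3], [-6.7, -0.0, -1.4], [-6.8, -0.0, -0.5], [-6.8, -0.0, 0.4], [-6.7, -0.0, 1.3], [-6.4, -0.0, 2.2]]
```

Emit:
carry_out(
  steps=[
    [[0,0,0],[0,0.003,0],-1],
    [[0,0,0],[-0.0035,0,-0.0058],-1],
    [[0,0,0],[-0.0043,0,-0.0053],-1],
    [[0,0,0],[-0.0049,0,-0.0047],-1],
    [[0,0,0],[-0.0055,0,-0.004],-1],
    [[0,0,0],[-0.006,0,-0.0032],-1],
    [[0,0,0],[0,0,0],-1],
  ],
)

```text
t: 15.87
position: [0.5295, 0.2574, 0.111]
tool_rot: [0.039, 0.994, -0.003, 0.103]
force: [-6.3, -2.6, 1.4]
gripper_width: 0.0336
gripper_force: 24.4
```

```bash
python3 - <<'E'
from lev import *
a=np.radians(-6); g=[-17+50*np.sin(a)-6.6,53,50*np.cos(a)-21]
go(g,12); print(g,monitor.read_state()['gripper_width']); lev()
E
```

```text
t 15.87 panel [-27.9  52.5  28.8] F [-4.6 -3.1  4.3] j [ 0.49  0.48  1.91 -0.2   0.59 -0.85]
 turn [ 0.1 -0.1 -0. ] shift [0.9 0.5 0.3] after turn [0.9 0.5 0.3]
[np.float64(-28.82642316338267), 53, np.float64(28.726094768413667)] 0.033590835897329925
scene blue 38 [387.3 154.3]
   th 0 [393.7 162.5]   th 0.26 [391.3 159.5]   th 0.8 [386.1 155.8]   th 1.57 [381.  157.3]
top blue 0 None
   th 0 [242.8 202.4]   th 0.26 [242.3 206.5]   th 0.8 [241.9 215.4]   th 1.57 [243.  224.4]
```

The lever follows. I'll continue along the arc and then release.

Emit:
carry_out(
  steps=[
    [[0,0,0],[-0.0064,0,-0.0023],-1],
    [[0,0,0],[-0.0067,0,-0.0014],-1],
    [[0,0,0],[-0.0068,0,-0.0005],-1],
    [[0,0,0],[-0.0068,0,0.0004],-1],
    [[0,0,0],[-0.0067,0,0.0013],-1],
    [[0,0,0],[-0.0055,0,0.002],-1],
    [[0,0,0],[0,0,0],-1],
    [[0,0,0],[0,0,0],-1],
  ],
)

```text
t: 16.63
position: [0.5679, 0.2543, 0.1195]
tool_rot: [0.038, 0.994, -0.003, 0.104]
force: [-0.9, -6.4, 1.1]
gripper_width: 0.0337
gripper_force: 23.2
```

```bash
python3 - <<'E'
from lev import *
a=np.radians(42); g=[-17+50*np.sin(a)-6,53,50*np.cos(a)-21]
go(g,12); print(monitor.read_state()['gripper_width']); lev()
E
```

```text
t 16.63 panel [ 9.8 52.3 16.8] F [ 0.2 -6.4  1.1] j [ 0.45  0.5   1.83 -0.18  0.63 -0.91]
 turn [ 0.1 -0.  -0. ] shift [-0.9  0.7  0.4] after turn [-0.9  0.7  0.4]
0.03366379412547289
scene blue 0 None
   th 0 [393.7 162.5]   th 0.26 [391.3 159.5]   th 0.8 [386.1 155.8]   th 1.57 [381.  157.3]
top blue 0 None
   th 0 [242.8 202.4]   th 0.26 [242.3 206.5]   th 0.8 [241.9 215.4]   th 1.57 [243.  224.4]
```

Emit:
carry_out(
  steps=[
    [[0,0,0],[0,0,0],1],
    [[0,0,0],[0,0,0],1],
    [[0,0,0],[0,0,0],1],
    [[0,0,0],[0,0,0],1],
    [[0,0,0],[0,0,0],1],
    [[0,0,0],[0,0,0],1],
    [[0,0,0],[0.01,0,-0.015],1],
    [[0,0,0],[0.015,0,-0.02],1],
    [[0,0,0],[0.015,0,-0.02],1],
    [[0,0,0],[0.015,0,-0.02],1],
    [[0,0,0],[0,0,0],1],
    [[0,0,0],[0,0,0],1],
  ],
)

```text
t: 17.73
position: [0.498, 0.2609, 0.1818]
tool_rot: [0.038, 0.994, -0.002, 0.105]
force: [0.1, -0.5, 0.7]
gripper_width: 0.0852
gripper_force: 0.0
```

```bash
python3 - <<'E'
from lev import *
go([48,-55,90],28); go([48,-55,37],28); lev()
E
```

```text
t 17.73 panel [-19.9  53.5 105.9] F [ 0.5 -0.4  0.6] j [ 0.52  0.33  1.93 -0.18  0.71 -0.85]
 turn [  0.2 -16.   -0. ] shift [ -69.5 -108.6   -6.3] after turn [ -68.4 -108.5   13.5]
t 17.73 panel [-19.9  53.5 105.9] F [ 0.5 -0.4  0.6] j [ 0.52  0.33  1.93 -0.18  0.71 -0.85]
 turn [  0.2 -16.   -0. ] shift [ -85.8 -108.8   44.1] after turn [ -70.3 -108.5   66.5]
scene blue 21 [390.2 159.1]
   th 0 [393.7 162.5]   th 0.26 [391.3 159.5]   th 0.8 [386.1 155.8]   th 1.57 [381.  157.3]
top blue 35 [240.9 206.1]
   th 0 [242.8 202.4]   th 0.26 [242.3 206.5]   th 0.8 [241.9 215.4]   th 1.57 [243.  224.4]
```

Emit:
carry_out(
  steps=[
    [[0,0,0],[0,-0.018,0],-1],
    [[0,0,0],[0,-0.018,0],-1],
    [[0,0,0],[0,-0.018,0],-1],
    [[0,0,0],[0,-0.018,0],-1],
    [[0,0,0],[0,-0.018,0],-1],
    [[0,0,0],[0,-0.018,0],-1],
    [[0,-5.3,0],[0,0,0],-1],
    [[0,-5.3,0],[0,0,0],-1],
    [[0,-5.4,0],[0,0,0],-1],
    [[0,0,0],[0,0,0],-1],
    [[0,0,0],[0,0,0],-1],
  ],
)

```text
t: 18.75
position: [0.4898, 0.1508, 0.1794]
tool_rot: [0.038, 0.974, -0.011, 0.224]
force: [-0.1, 0.4, 0.4]
gripper_width: 0.0
gripper_force: 0.0
```

```bash
python3 - <<'E'
from lev import *
go([48,-55,90],28); go([48,-55,37],28); lev()
im=vision.camera("top"); cv2.imwrite("pics/t5.png",cv2.resize(im[170:290,205:325,::-1],None,fx=4.5,fy=4.5,interpolation=cv2.INTER_CUBIC))
E
```

```text
t 18.75 panel [-20.8 -56.9 103.7] F [0.1 0.4 0.4] j [ 0.39  0.22  2.18 -0.57  0.39 -0.61]
 turn [-0.3 -2.1 -0. ] shift [-69.6   2.    8.7] after turn [-69.2   1.9  11.3]
t 18.75 panel [-20.8 -56.9 103.7] F [0.1 0.4 0.4] j [ 0.39  0.22  2.18 -0.57  0.39 -0.61]
 turn [-0.3 -2.1 -0. ] shift [-73.4   2.2  61.5] after turn [-71.1   1.9  64.2]
scene blue 21 [390.1 158.9]
   th 0 [393.7 162.5]   th 0.26 [391.3 159.5]   th 0.8 [386.1 155.8]   th 1.57 [381.  157.3]
top blue 45 [241.8 206.2]
   th 0 [242.8 202.4]   th 0.26 [242.3 206.5]   th 0.8 [241.9 215.4]   th 1.57 [243.  224.4]
```

View pics/t5.png

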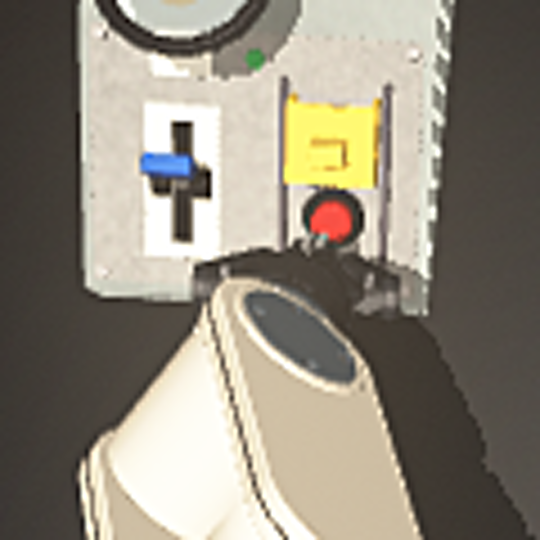

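The picture shows the lever raised, with the grip at about (167,163), the button out and the cover open. The grip may be short of home, so I'll compare it with the first pictures.

```bash
python3 - <<'E'
from h import *
cur={n:vision.camera(n)[:,:,::-1] for n in("scene","top")}
for n,(a,b,e,f) in(("scene",(330,420,150,190)),("top",(225,275,190,250))):
    for im in (cv2.imread(f"pics/{n}0.png"),cur[n]):
        m=cv2.inRange(cv2.cvtColor(im[e:f,a:b],cv2.COLOR_BGR2HSV),(105,130,50),(125,255,255)); k=np.argwhere(m)
        print(n,len(k),np.round(k.mean(0)[::-1]+[a,e],1),k.min(0)[::-1]+[a,e],k.max(0)[::-1]+[a,e])
E
```

```text
scene 11 [392.1 162.4] [391 161] [393 164]
scene 21 [390.1 158.9] [388 156] [392 163]
top 64 [242.6 202.3] [237 200] [248 205]
top 46 [241.9 206.2] [237 204] [247 208]
```

The lever stopped at about 0.25 rad, on its balance point and not home. I'll nudge it home with the shut fingers.

Emit:
carry_out(
  steps=[
    [[0,4.6,0],[0.008,0,0],-1],
    [[0,4.6,0],[0.008,0,0],-1],
    [[0,4.6,0],[0.008,0,0],-1],
    [[0,0,0],[0,0.018,0],-1],
    [[0,0,0],[0,0.018,0],-1],
    [[0,0,0],[0,0.018,0],-1],
    [[0,0,0],[0,0.018,0],-1],
    [[0,0,0],[0,0.018,0],-1],
    [[0,0,0],[0,0.018,0],-1],
    [[0,0,0],[0,0,0],-1],
    [[0,0,0],[0,0,0],-1],
  ],
)

```text
t: 19.92
position: [0.4773, 0.2608, 0.1714]
tool_rot: [0.039, 0.993, -0.006, 0.108]
force: [0.5, -0.2, -0.2]
gripper_width: -0.0001
gripper_force: 0.0
```

```bash
python3 - <<'E'
from h import *
go([-45,52,36],12)
E
```

```text
t 19.92 panel [-42.9  51.9 107.2] F [ 0.4 -0.2 -0.5] j [ 0.55  0.33  1.97 -0.21  0.68 -0.79]
 turn [-0.2  0.5 -0.1] shift [-19.5   0.4  68.5] after turn [-20.    0.1  68.4]
```

Emit:
carry_out(
  steps=[
    [[0,0,0],[-0.005,0,0.017],-1],
    [[0,0,0],[-0.005,0,0.017],-1],
    [[0,0,0],[-0.005,0,0.017],-1],
    [[0,0,0],[-0.005,0,0.017],-1],
    [[0,0,0],[-0.0048,0,-0.0016],-1],
    [[0,0,0],[-0.0048,0,-0.0016],-1],
    [[0,0,0],[-0.0048,0,-0.0016],-1],
    [[0,0,0],[-0.0048,0,-0.0016],-1],
    [[0,0,0],[-0.0048,0,-0.0016],-1],
    [[0,0,0],[-0.0048,0,-0.0016],-1],
    [[0,0,0],[0,0,0],-1],
    [[0,0,0],[0,0,0],-1],
  ],
)

```text
t: 20.92
position: [0.5375, 0.2552, 0.1255]
tool_rot: [0.04, 0.993, -0.006, 0.109]
force: [0.2, 0.0, 0.1]
gripper_width: 0.0
gripper_force: 0.0
```

```bash
python3 - <<'E'
from lev import *
go([-6,52,36],12);lev()
E
```

```text
t 20.92 panel [-13.5  50.9  37.3] F [0.2 0.  0. ] j [ 0.48  0.46  1.89 -0.21  0.61 -0.85]
 turn [-0.2  0.5 -0.2] shift [-7.5  1.1 -1. ] after turn [-7.5  1.1 -1.1]
scene blue 9 [391.2 160.7]
   th 0 [393.7 162.5]   th 0.26 [391.3 159.5]   th 0.8 [386.1 155.8]   th 1.57 [381.  157.3]
top blue 24 [244.4 202.1]
   th 0 [242.8 202.4]   th 0.26 [242.3 206.5]   th 0.8 [241.9 215.4]   th 1.57 [243.  224.4]
```

Emit:
carry_out(
  steps=[
    [[0,0,0],[0.01,0,0.003],-1],
    [[0,0,0],[0.015,0,0.003],-1],
    [[0,0,0],[0.005,0,-0.025],-1],
    [[0,0,0],[0,0,-0.03],-1],
    [[0,0,0],[0,-0.018,-0.02],-1],
    [[0,0,0],[0,-0.018,0],-1],
    [[0,0,0],[0,-0.018,0],-1],
    [[0,0,0],[0,-0.018,0],-1],
    [[0,0,0],[0,-0.018,0],-1],
    [[0,0,0],[0,-0.016,0],-1],
    [[0,0,0],[0,0,0],-1],
  ],
)

```text
t: 21.93
position: [0.4826, 0.1511, 0.1852]
tool_rot: [0.041, 0.993, -0.007, 0.108]
force: [0.4, 0.2, -0.7]
gripper_width: 0.0003
gripper_force: 0.0
```

```bash
python3 - <<'E'
from lev import *
go([50,-55,85],25);lev()
E
```

```text
t 21.93 panel [-24.1 -57.1 112.3] F [ 0.   0.2 -0.8] j [ 0.33  0.24  2.05 -0.15  0.65 -1.05]
 turn [ -0.3 -12.6  -0.2] shift [-78.9   2.5   3.6] after turn [-76.2   2.1  20.8]
scene blue 11 [392.1 162.4]
   th 0 [393.7 162.5]   th 0.26 [391.3 159.5]   th 0.8 [386.1 155.8]   th 1.57 [381.  157.3]
top blue 47 [242.  201.7]
   th 0 [242.8 202.4]   th 0.26 [242.3 206.5]   th 0.8 [241.9 215.4]   th 1.57 [243.  224.4]
```

The lever is home: the pixels match the start exactly. Next I go behind the fin to close the cover.

Emit:
carry_out(
  steps=[
    [[0,-2.5,0],[-0.012,0,0.001],-1],
    [[0,-2.5,0],[-0.012,0,0.001],-1],
    [[0,-2.5,0],[-0.013,0.001,0.001],-1],
    [[0,-2.5,0],[-0.013,0.001,0.001],-1],
    [[0,-2.5,0],[-0.013,0,0.002],-1],
    [[0,0,0],[-0.013,0,0.002],-1],
    [[0,0,0],[0,0,0],-1],
    [[0,0,0],[0,0,0],-1],
  ],
)

```text
t: 22.7
position: [0.559, 0.1501, 0.203]
tool_rot: [0.039, 0.976, -0.01, 0.216]
force: [-0.2, 0.5, -0.5]
gripper_width: -0.0001
gripper_force: 0.0
```

```bash
python3 - <<'E'
from h import *
go([52,-55,37],25)
E
```

```text
t 22.7 panel [ 50.7 -52.2  89.6] F [-0.5  0.5 -0.3] j [ 0.33  0.27  2.03 -0.38  0.47 -0.85]
 turn [-0.2 -0.  -0.1] shift [-5.9 -2.6 52.3] after turn [-5.9 -2.8 52.3]
```

Emit:
carry_out(
  steps=[
    [[0,0,0],[-0.001,-0.001,0.011],-1],
    [[0,0,0],[-0.001,-0.001,0.011],-1],
    [[0,0,0],[-0.001,-0.001,0.01],-1],
    [[0,0,0],[-0.001,0,0.01],-1],
    [[0,0,0],[-0.001,0,0.01],-1],
    [[0,0,0],[0,0,0],-1],
    [[0,0,0],[0.006,0,0.0005],-1],
    [[0,0,0],[0.006,0,0.0005],-1],
    [[0,0,0],[0.006,0,0.0005],-1],
    [[0,0,0],[0.006,0,0.0005],-1],
    [[0,0,0],[0,0,0],-1],
  ],
)

```text
t: 23.62
position: [0.5626, 0.1456, 0.1456]
tool_rot: [0.039, 0.976, -0.01, 0.216]
force: [0.1, 0.0, 0.2]
gripper_width: -0.0002
gripper_force: 0.0
```

```bash
python3 - <<'E'
from h import *
go([-16,-55,37],25)
E
```

```text
t 23.62 panel [ 25.5 -56.4  38. ] F [0.2 0.  0.1] j [ 0.32  0.37  2.06 -0.51  0.35 -0.72]
 turn [-0.3 -0.1 -0.1] shift [41.3  1.4  4.6] after turn [41.3  1.4  4.6]
```

Emit:
carry_out(
  steps=[
    [[0,2,0],[0.005,0,0.0006],-1],
    [[0,2,0],[0.005,0,0.0008],-1],
    [[0,2,0],[0.005,0,0.001],-1],
    [[0,2,0],[0.005,0,0.0011],-1],
    [[0,2,0],[0.005,0,0.0013],-1],
    [[0,0,0],[0.005,0,0.0013],-1],
    [[0,0,0],[0.004,0,0.001],-1],
    [[0,0,0],[0,0,0],-1],
    [[0,0,0],[0,0,0],-1],
  ],
)

```text
t: 24.37
position: [0.5336, 0.1479, 0.1278]
tool_rot: [0.04, 0.991, -0.007, 0.13]
force: [0.1, 0.2, 0.2]
gripper_width: -0.0002
gripper_force: 0.0
```

```bash
python3 - <<'E'
from h import *
go([-17,-55,37],15)
E
```

```text
t 24.37 panel [ -8.6 -56.4  37.1] F [0.2 0.2 0.1] j [ 0.3   0.4   2.02 -0.21  0.5  -1.01]
 turn [-0.2 -0.  -0.1] shift [8.1 1.4 2.3] after turn [8.1 1.4 2.3]
```

Emit:
carry_out(
  steps=[
    [[0,0,0],[0.002,0,0.0005],-1],
    [[0,0,0],[0.002,0,0.0005],-1],
    [[0,0,0],[0.002,0,0.0005],-1],
    [[0,0,0],[0.002,0,0.0005],-1],
    [[0,0,0],[0.001,0,0.0003],-1],
    [[0,0,0],[0,0,0],-1],
    [[0,0,0],[0,0,0],-1],
  ],
)

```text
t: 24.95
position: [0.5262, 0.1486, 0.1234]
tool_rot: [0.04, 0.991, -0.007, 0.13]
force: [-0.9, 0.5, -0.4]
gripper_width: 0.0002
gripper_force: 0.0
```

```bash
python3 - <<'E'
from h import *
go([-19,-55,37],15)
E
```

```text
t 24.95 panel [-17.2 -56.3  37. ] F [-1.   0.5  0.1] j [ 0.31  0.4   2.03 -0.22  0.48 -1.  ]
 turn [-0.2 -0.  -0.2] shift [1.7 1.3 0.4] after turn [1.7 1.3 0.4]
```

Emit:
carry_out(
  steps=[
    [[0,0,0],[0.002,0,0.0005],-1],
    [[0,0,0],[0.002,0,0.0005],-1],
    [[0,0,0],[0.002,0,0.0005],-1],
    [[0,0,0],[0,0,0],-1],
    [[0,0,0],[0,0,0],-1],
  ],
)

```text
t: 25.37
position: [0.5236, 0.1491, 0.1221]
tool_rot: [0.04, 0.99, -0.006, 0.133]
force: [6.8, -4.9, 2.3]
gripper_width: 0.0001
gripper_force: 4.2
```

```bash
python3 - <<'E'
from h import *
go([-19,-55,37],15)
E
```

```text
t 25.37 panel [-20.2 -55.9  37.1] F [ 7.3 -4.3 -1.5] j [ 0.31  0.39  2.04 -0.23  0.47 -0.99]
 turn [-0.1  0.3 -0.2] shift [-1.1  0.9 -0.2] after turn [-1.1  0.9 -0.2]
```

The cover is against its stop at 7.3 N, so it is fully shut. I'll retreat up and back, then verify.

Emit:
carry_out(
  steps=[
    [[0,0,0],[-0.008,0,-0.002],-1],
    [[0,0,0],[0,0,0],-1],
    [[0,0,0],[0,0,-0.02],-1],
    [[0,0,0],[0,0,-0.025],-1],
    [[0,0,0],[0,0,-0.03],-1],
    [[0,0,0],[0.02,0,-0.03],-1],
    [[0,0,0],[0.01,-0.02,-0.02],-1],
    [[0,0,0],[0,-0.03,0],-1],
    [[0,0,0],[0,-0.03,0],-1],
    [[0,0,0],[0,-0.03,0],-1],
    [[0,0,0],[0,0,0],-1],
    [[0,0,0],[0,0,0],-1],
  ],
)

```text
t: 26.37
position: [0.4577, 0.043, 0.2377]
tool_rot: [0.042, 0.991, -0.007, 0.13]
force: [-0.4, 0.1, 0.6]
gripper_width: 0.0001
gripper_force: 0.0
```

```bash
python3 - <<'E'
from lev import *
go([0,0,0],15);lev()
cur={n:vision.camera(n)[:,:,::-1] for n in("scene","top")}
for n,(a,b,e,f) in(("scene",(330,400,150,210)),("top",(255,305,180,245))):
    for im in (cv2.imread(f"pics/{n}0.png"),cur[n]):
        m=cv2.inRange(cv2.cvtColor(im[e:f,a:b],cv2.COLOR_BGR2HSV),(20,120,90),(35,255,255)); k=np.argwhere(m)
        print(n,len(k),np.round(k.mean(0)[::-1]+[a,e],1))
cv2.imwrite("pics/t6.png",cur["top"])
E
```

```text
t 26.37 panel [ -12.2 -166.9  166.1] F [-0.1  0.   0.7] j [ 0.1   0.06  2.13 -0.08  0.69 -1.33]
 turn [-0.3 -0.  -0.4] shift [-53.8 167.9 156.5] after turn [-54.8 166.9 157.3]
scene blue 11 [392.1 162.4]
   th 0 [393.7 162.5]   th 0.26 [391.3 159.5]   th 0.8 [386.1 155.8]   th 1.57 [381.  157.3]
top blue 57 [242.5 202.2]
   th 0 [242.8 202.4]   th 0.26 [242.3 206.5]   th 0.8 [241.9 215.4]   th 1.57 [243.  224.4]
scene 275 [359.  175.1]
scene 263 [358.6 175.2]
top 358 [277.8 219.4]
top 362 [277.8 220.1]
```

View pics/t6.png

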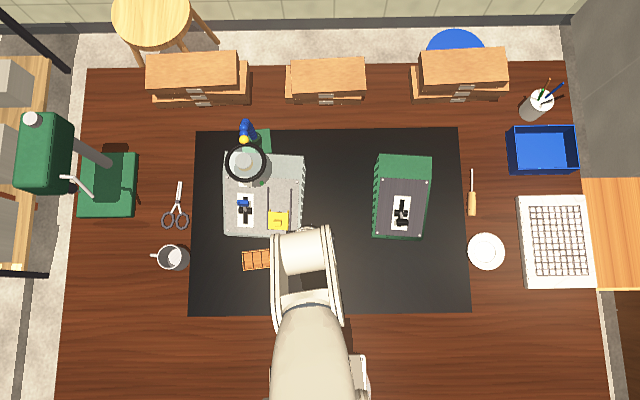

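The picture shows the lever home at (242,202) and the cover shut at (278,220). Nothing else has moved and the arm is clear, so I'll hand in.

```bash
python3 -c "
from station import ticket; print(ticket.close_job())"
```

```text
the job is handed in; nothing more can be done
None
```

The trip test is done and handed in: the button tripped the lever, the lever is back home, the cover is shut, nothing else moved in the final picture, and it took about 27 s of the 66 s (no verdict was returned).

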